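# Park the tip box in its corner stop

### The arm

A 6-joint arm with a two-finger parallel gripper is mounted at the origin on a cart in front of the work surface, level with it; the furniture and walls round the work are solid. World frame = base frame: x ahead of the robot, y to its left, z up, the work surface at z = 0. Lengths are in m, angles in degrees, forces in N, time in s.
With the tool pointing down it reaches from about 0.3 to 0.75 m from the base axis. Payload 8.5 kg.
Tool frame: the origin (TCP) lies between the finger pads; the fingertips stand env.finger_overhang ahead of it and the grasp point (between the pads) lies 2 mm behind it (env.finger_overhang is the distance from the TCP to the fingertips, in m); z points along the fingers, y is the line along which they close (so a half turn about z gives the same grasp; the last joint's range is limited). The gripper opens to 85 mm and grips with 20 to 120 N. Pads are 22 mm wide; open, the fingers measure 114 mm over their backs; the gripper's body (76 mm by 85 mm) begins 54 mm behind the grasp point. The pads swing forward as they close: fully open they stand 13 mm farther back than shut.
Start: joints at [-77.137, 21.807, 74.336, -0, 83.858, -12.336], TCP at [0.234, -0.498, 0.248] pointing down, gripper open.
Joint ranges: [-178.18, 178.18], [-50.72, 133.34], [12.68, 142.11], [-81.47, 261.47], [9.98, 163.14], [-165.26, 165.26]. Speed limits (degrees/s): [136.94, 136.94, 180, 180, 180, 180].

### API

Orientations are given as a 3x3 rotation matrix whose columns are the frame's x, y, z axes.
In Python, from rig import env gives the robot as it stands. The module is installed in compiled form; this text tells all that it offers.
- The arm moves only by the tool jog_arm, never from a script. Its arguments are lists of equal length, an entry for each row: "hand": the finger opening in m, from 0 to 0.0854; "travel": the shift along the world's x, y, z in m, a list of three; "yaw": the turn about the world's z in rad. A call has exactly 5 rows; each row shifts and turns the commanded pose from where the row before left it; what a row does not reach is not made up. A row lasts 1/8 s, in which the tool goes at most 62.5 mm and 10.7 degrees, less where a joint would pass 70% of its speed; a pose out of reach is approached as far as the arm can. A call is refused whole if a number of a shift passes 0.0625 or a number of a turn 0.188, either way. A call with a gripper value outside its range is refused whole. The fingers move at their own pace and stop on an object; "grip_force" is the grip in N (left out, the last holds). Time passes only in rows, so rows that do not move let the fingers close, or fill a call up. It gives the time, the measured TCP pose, the force, the opening and the grip force at its end, in the units of the state.
- env.observe(): the state, without advancing time (a new reading comes with each control period).
- env.get_image(name): name is "scene" or "top"; returns the picture (400x640x3 uint8, red, green, blue); there is no depth.
- env.calibration(name): a dict with "fx", "fy", "cx", "cy" (pixels), "position" and "rotation" of the camera in the world. Camera axes: x right, y down, z forward; pixel columns grow to the right and rows downward; lengths in m; the calibration is good to about 2 mm. A picture is of the moment at which its call begins. calibration takes no time and is no camera call.
- env.close_job(): hands the job in; it is judged then, once.
The state is a dict: "time_s": time; "q": joint angles; "qvel": joint speeds; "joint_efforts": joint torques, N m; "position": TCP position; "tool_rot": TCP orientation; "ft_force": force on the tool from outside, world axes, zero at the start; "wrist_torque": the same for the moment, N m; "grip_width": finger opening in m; "gripper_force": force on a finger pad.
Only numpy, scipy, OpenCV 4.12 (cv2) and the standard library are available. Lean on these libraries where they do the work, as an engineer would, in place of code of your own. Each camera call takes 0.05 s, during which the arm holds its last target. There are 200 camera calls.

### The job

Push the red pipette tip box that stands in front of the metal corner stop along the bench into that stop (the one with the yellow tape outline), until one long side lies flush against the long bar and its end butts against the short bar. Only push it with the fingers: do not pinch, lift or tip it, leave the things around it where they are, and let go of it at the end.

Things in the scene. Friction and masses are not known exactly. Their poses are not given: they have to be found in the camera images.
- tip_box: Loose pipette tip box: red-orange deck on a clear base, 82 (x) x 122 (y) x 58 mm (65 over the white tips in it), about 0.2 kg, four upright solid sides. Origin: centre of its underside; z up. Its centre starts 8-12 cm from its place along the stop's -x and 9-15 cm along -y, turned up to 0.35 rad from the stop. (A similar red box farther right is fixed and no part of the job.)
- parking_place (a point): Centre, at bench level, of the parked box's footprint in the fixed aluminium corner stop; axes of the stop, z up. Long bar: inner face at x = +41 mm, y from -235 to +73. Short bar: inner face at y = +61 mm, x from -41 to +41. Bars 12 mm thick, 30 high. The -x (robot) and -y sides are open; flat yellow tape just outside the footprint marks them, and the box slides over it freely.
- capped_tube: Bystander: standing clear tube with a blue cap, 36 mm across, 114 mm high, left of the stop; origin: centre of its foot.
- green_rack: Bystander: green microtube rack, 50 x 58 x 27 mm, left of the stop; origin: centre of its underside.
- tape_roll: Bystander: roll of green tape lying flat, 78 mm across, 19 mm high, left of the stop; origin: centre of its underside.
- amber_tube: Bystander: small standing tube with an amber cap, 22 mm across, 71 mm high, to the right of the work; origin: centre of its foot.
- marker: Bystander: blue marker lying left of the stop, 17 x 136 x 18 mm; origin: centre of its underside.
Mind the look-alikes: they are no part of the job. Leave any purple or turquoise look-alike of the tip_box alone.

How it is judged (in metres and radians):
At the end, for the whole second after the job is handed in: The box stands flat and at rest in the corner: its centre within 4 mm of the parking place along both bars' normals (gap to either bar under 4 mm), its sides parallel to the bars within 0.035 rad (2 degrees) (x of tip_box in the frame of parking_place between -0.004 and 0.004 m and y of tip_box in the frame of parking_place between -0.004 and 0.004 m and angle between the x axis of tip_box and the x axis of parking_place, either way round below 0.035 rad and angle between tip_box's own z axis and vertical below 0.03 rad and height (world z) of tip_box below 0.003 m and linear speed of tip_box below 0.01 m/s); the robot touches nothing.
It fails at once if the tip box is lifted (8 mm) or tipped (0.15 rad) (height (world z) of tip_box above 0.008 m or angle between tip_box's own z axis and vertical above 0.15 rad).
It fails at once if the tip box is taken between the fingers (the gripper straddles it) (x of the grasp point in the frame of tip_box between -0.032 and 0.032 m and y of the grasp point in the frame of tip_box between -0.052 and 0.052 m and z of the grasp point in the frame of tip_box below 0.07 m).
It fails at once if a bystander (tube, green rack, tape roll, marker or amber-capped tube) is moved by 15 mm (distance of any of capped_tube, green_rack, tape_roll, marker, amber_tube from where it was at the start of the episode above 0.015 m).
It also fails if it takes over 53 s, if anything falls off the work surface, if the arm or the gripper's body presses on something with over 40 N, if the wrist force passes 120 N, or if a joint passes its speed limit or range.

## Working session

There is one attempt and no reset: what is moved stays moved. The work goes in short steps, Python scripts to look and compute and a tool call to move; the robot and the scene stay as the last step left them, time stands still between calls to the robot, and variables do not carry over. Pictures are saved under pics/ and viewed, at most 10 in all, crops included, and the job is handed in when it is done.

Besides the shell and the picture viewer there is one more tool, called after "Emit:" by a JSON object that holds its "op" and its "data", one argument or row to a line. jog_arm: Moves the arm, as the interface text tells. Its arguments: {"type":"object","properties":{"hand":{"type":"array"},"travel":{"type":"array"},"yaw":{"type":"array"},"grip_force":{"type":"number"}},"required":["hand","travel","yaw"]}

```bash
mkdir -p pics; python3 - <<'E'
from rig import env
import cv2,numpy as np
for n in("scene","top"):
    im=env.get_image(n); cv2.imwrite(f"pics/{n}0.png",im[:,:,::-1]); c=env.calibration(n); print(n,c)
s=env.observe(); print(s['time_s'],s['position'],s['tool_rot'],s['grip_width'],env.finger_overhang)
E
```

```text
scene {'fx': 427.6489370263772, 'fy': 427.6489370263772, 'cx': 321.1966014474051, 'cy': 198.5302662276848, 'position': array([-0.23147257, -0.30271749,  0.58325431]), 'rotation': array([[ 0.45358342, -0.48506198,  0.74764762],
       [-0.89108605, -0.2326318 ,  0.38967691],
       [-0.01509084, -0.84296935, -0.53774989]])}
top {'fx': 394.32599274820836, 'fy': 394.32599274820836, 'cx': 315.3709822397548, 'cy': 194.31814416750612, 'position': array([0.35182132, 0.08158707, 1.24472896]), 'rotation': array([[-0.02883894, -0.99175272,  0.12487935],
       [-0.99956691,  0.02788037, -0.00941723],
       [ 0.00585788, -0.12509685, -0.99212724]])}
0.1 [ 0.23409947 -0.49742047  0.2477701 ] [[ 9.04847889e-01  4.25734899e-01 -3.06929670e-04]
 [ 4.25734917e-01 -9.04846977e-01  1.31465028e-03]
 [ 2.81968120e-04 -1.32022921e-03 -9.99999089e-01]] 0.08554303673292181 0.017
```

View pics/scene0.png

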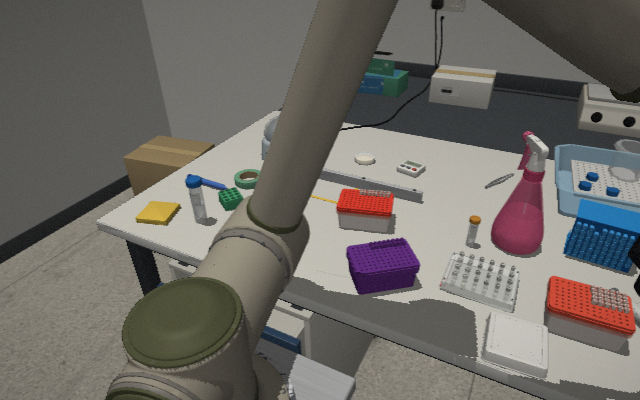

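View pics/top0.png

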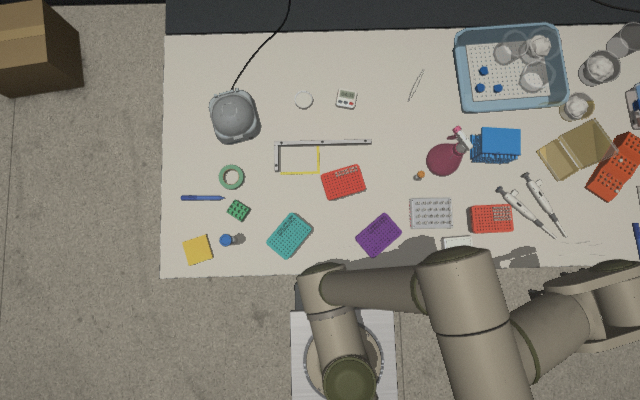

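The top view shows red boxes at (343,182), (492,219) and (615,165). The one at (343,182) stands beside the corner stop with the yellow tape (275-372, 140-175), so it fits the description. The one at (492,219) is the fixed look-alike to the right, and purple (378,235) and turquoise (290,236) are also look-alikes. I'll measure it and confirm in a crop.

```bash
cat > h.py <<'E'
from rig import env
import cv2,numpy as np
def ray(n,px,z):
    c=env.calibration(n); px=np.atleast_2d(np.float64(px))
    d=np.c_[(px[:,0]-c['cx'])/c['fx'],(px[:,1]-c['cy'])/c['fy'],np.ones(len(px))]@c['rotation'].T
    p=c['position']; return (p+d*((z-p[2])/d[:,2])[:,None])[:,:2]
def proj(n,P):
    c=env.calibration(n); q=(np.atleast_2d(P)-c['position'])@c['rotation']
    return np.c_[q[:,0]/q[:,2]*c['fx']+c['cx'],q[:,1]/q[:,2]*c['fy']+c['cy']]
def redmask(im):
    h=cv2.cvtColor(im,cv2.COLOR_RGB2HSV)
    m=((h[...,0]<12)|(h[...,0]>174))&(h[...,1]>140)&(h[...,2]>110)
    return cv2.morphologyEx(m.astype(np.uint8),cv2.MORPH_CLOSE,np.ones((7,7)))
def box(im,roi=(250,400,120,215),z=0.058):
    m=redmask(im); k=np.zeros_like(m); x0,x1,y0,y1=roi; k[y0:y1,x0:x1]=m[y0:y1,x0:x1]
    c=max(cv2.findContours(k,0,cv2.CHAIN_APPROX_NONE)[0],key=cv2.contourArea)[:,0]
    w=ray("top",c,z); r=cv2.minAreaRect((w*1000).astype(np.float32)); b=cv2.boxPoints(r)
    e=max((b[1]-b[0],b[2]-b[1]),key=np.linalg.norm); a=np.arctan2(-e[0],e[1])
    a=(a+np.pi/2)%np.pi-np.pi/2
    return np.array(r[0])/1000,np.array(r[1]),a
E
python3 - <<'E'
from h import *
im=env.get_image("top"); print("box c,size mm,yaw",box(im))
h=cv2.cvtColor(im,cv2.COLOR_RGB2HSV)
y=((abs(h[...,0].astype(int)-26)<8)&(h[...,1]>90)&(h[...,2]>120)).astype(np.uint8); y[:,:260]=0;y[:,335:]=0;y[:130]=0;y[190:]=0
p=cv2.findNonZero(y)[:,0]; w=ray("top",p,0); r=cv2.minAreaRect((w*1000).astype(np.float32)); print("tape",r,cv2.boxPoints(r))
hue={'amber':(8,24,405,435,160,190),'cap':(100,120,215,235,230,250)}
x0,y0,x1,y1=260,125,400,215
cv2.imwrite("pics/crop.png",cv2.resize(im[y0:y1,x0:x1,::-1],None,fx=5.6,fy=5.6,interpolation=cv2.INTER_CUBIC))
for n,px,z in(('amber',(420,175),.071),('bluecap',(226,240),.114),('purple',(378,235),.05),('teal',(290,236),.05),('rack',(238,210),.027),('whiterack',(431,213),.04),('spray',(445,160),.1)): print(n,ray("top",px,z))
E
```

```text
box c,size mm,yaw (array([ 0.53802173, -0.01364848]), array([ 81.87346649, 119.92723846]), np.float32(0.26450658))
tape ((620.9593505859375, 118.18867492675781), (88.71041870117188, 126.09960174560547), 0.3454339802265167) [[576.2248   180.96992 ]
 [576.98505   54.872604]
 [665.6939    55.407425]
 [664.93365  181.50475 ]]
amber [[ 0.5495168  -0.24748636]]
bluecap [[0.37035701 0.32878646]]
purple [[ 0.37321688 -0.11509177]]
teal [[0.37783994 0.15029916]]
rack [[0.46294718 0.31069819]]
whiterack [[ 0.43578158 -0.28261333]]
spray [[ 0.58760314 -0.31635258]]
```

View pics/crop.png

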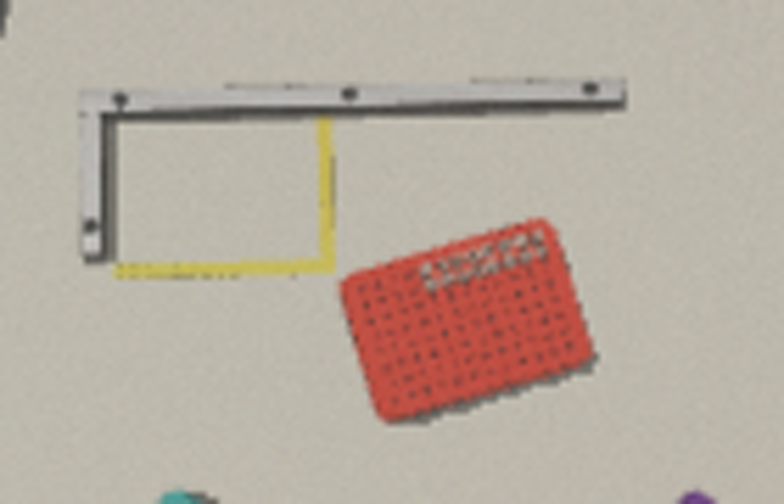

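The crop confirms it: red box yawed about +0.26 rad at (0.538,-0.014), 82x120 mm as expected. The tape gives the parking place near (0.623,0.121), offset about (0.086,0.134), which fits the stated ranges. The stop is nearly aligned with the world axes.

Plan: use the two open fingers as a flat pusher, first in +x until the box is flush with the long bar, then in +y.

Emit:
{"op": "jog_arm", "data": {
  "hand": [0.07, 0.07, 0.07, 0.07, 0.07],
  "travel": [
    [0.0215, 0.048, -0.01],
    [0.0215, 0.048, -0.01],
    [0.0215, 0.048, -0.01],
    [0.0215, 0.048, -0.01],
    [0.0215, 0.048, -0.01]
  ],
  "yaw": [-0.088, -0.088, -0.088, -0.088, -0.088]
}}

```text
time_s: 0.78
position: [0.342, -0.256, 0.198]
tool_rot: [[1.0, -0.003, 0.0], [-0.003, -1.0, 0.0], [0.0, -0.0, -1.0]]
ft_force: [0.3, -0.3, 0.3]
grip_width: 0.0698
gripper_force: 0.0
```

Emit:
{"op": "jog_arm", "data": {
  "hand": [0.07, 0.07, 0.07, 0.07, 0.07],
  "travel": [
    [0.0215, 0.048, -0.01],
    [0.0215, 0.048, -0.01],
    [0.0215, 0.048, -0.01],
    [0.0215, 0.048, -0.01],
    [0.0215, 0.048, -0.01]
  ],
  "yaw": [0, 0, 0, 0, 0]
}}

```text
time_s: 1.4
position: [0.4497, -0.016, 0.148]
tool_rot: [[1.0, -0.0, 0.0], [-0.0, -1.0, -0.0], [0.0, 0.0, -1.0]]
ft_force: [0.5, -0.9, 1.1]
grip_width: 0.07
gripper_force: 0.0
```

```bash
python3 - <<'E'
from h import *
s=env.observe(); print(s['position'],s['tool_rot'].round(3).tolist(),s['ft_force'],s['grip_width'])
a=ray("top",[(278.2,145.2),(371.6,143.4)],.03); print(a, "bar yaw",np.arctan2(*(a[1]-a[0])[[0,1]]*[1,-1]))
im=env.get_image("top"); print(box(im)); cv2.imwrite("pics/t1.png",cv2.resize(im[100:270,180:460,::-1],None,fx=2.8,fy=2.8))
E
```

```text
[ 0.44967002 -0.01596707  0.14801332] [[1.0, -0.0, 0.0], [-0.0, -1.0, -0.0], [0.0, 0.0, -1.0]] [ 0.49369629 -0.89614265  1.09027585] 0.07000285450524278
[[ 0.66403013  0.18270129]
 [ 0.66178749 -0.11218243]] bar yaw -0.007604999808606999
(array([ 0.55043146, -0.01013832]), array([ 56.69972229, 119.98506165]), np.float32(0.27588034))
```

View pics/t1.png

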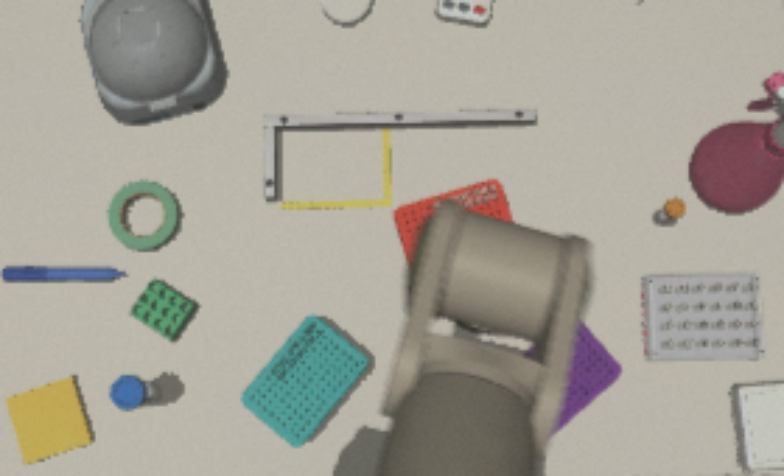

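The arm hides part of the box, and its pose is unchanged. The bar's inner corner is at (0.664,0.183), which agrees with the tape. Next I descend behind the box.

Emit:
{"op": "jog_arm", "data": {
  "hand": [0.07, 0.07, 0.07, 0.07, 0.07],
  "travel": [
    [0, 0, -0.03],
    [0, 0, -0.03],
    [0, 0, -0.03],
    [0, 0, -0.018],
    [0, 0, -0.009]
  ],
  "yaw": [0, 0, 0, 0, 0]
}}

```text
time_s: 2.08
position: [0.4489, -0.0176, 0.0305]
tool_rot: [[1.0, -0.0, -0.001], [-0.0, -1.0, 0.0], [-0.001, -0.0, -1.0]]
ft_force: [-0.1, 0.2, -0.9]
grip_width: 0.0699
gripper_force: 0.0
```

Emit:
{"op": "jog_arm", "data": {
  "hand": [0.07, 0.07, 0.07, 0.07, 0.07],
  "travel": [
    [0.007, 0, 0],
    [0.007, 0, 0],
    [0.007, 0, 0],
    [0.007, 0, 0],
    [0.007, 0, 0]
  ],
  "yaw": [0, 0, 0, 0, 0]
}}

```text
time_s: 2.7
position: [0.4845, -0.0175, 0.0314]
tool_rot: [[1.0, 0.0, -0.0], [0.0, -1.0, 0.0], [-0.0, -0.0, -1.0]]
ft_force: [-1.8, 0.0, 1.0]
grip_width: 0.0698
gripper_force: 0.4
```

Emit:
{"op": "jog_arm", "data": {
  "hand": [0.07, 0.07, 0.07, 0.07, 0.07],
  "travel": [
    [0.007, 0, 0],
    [0.007, 0, 0],
    [0.007, 0, 0],
    [0.007, 0, 0],
    [0.007, 0, 0]
  ],
  "yaw": [0, 0, 0, 0, 0]
}}

```text
time_s: 3.32
position: [0.5196, -0.0177, 0.0313]
tool_rot: [[1.0, -0.0, -0.0], [-0.0, -1.0, -0.0], [-0.0, 0.0, -1.0]]
ft_force: [-1.6, 0.1, 1.1]
grip_width: 0.0699
gripper_force: 0.6
```

```bash
python3 - <<'E'
from h import *
im=env.get_image("top"); print(box(im))
a=cv2.resize(im[110:230,250:400,::-1],(400,320)); b=cv2.resize(env.get_image("scene")[150:290,280:455,::-1],(400,320)); cv2.imwrite("pics/t2.png",np.hstack([a,b]))
E
```

```text
(array([ 0.60675757, -0.06369986]), array([36.8766861,  6.2599597]), np.float32(-0.027551174))
```

View pics/t2.png

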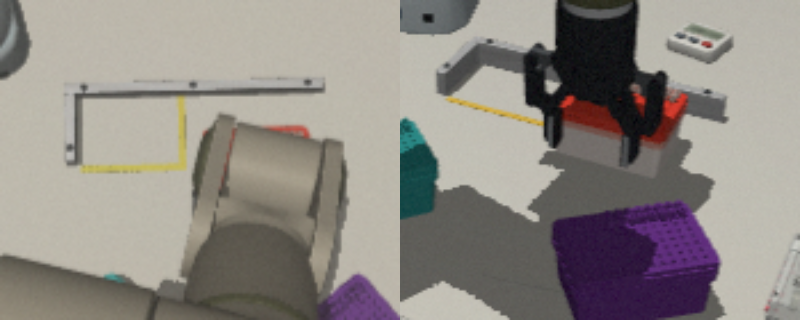

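The fingers have squared the box up (both touch its near side) and it is moving toward the long bar. I continue, slower near contact.

Emit:
{"op": "jog_arm", "data": {
  "hand": [0.07, 0.07, 0.07, 0.07, 0.07],
  "travel": [
    [0.008, 0, 0],
    [0.008, 0, 0],
    [0.008, 0, 0],
    [0.008, 0, 0],
    [0.008, 0, 0]
  ],
  "yaw": [0, 0, 0, 0, 0]
}}

```text
time_s: 4.05
position: [0.5597, -0.0176, 0.0313]
tool_rot: [[1.0, -0.0, -0.0], [-0.0, -1.0, 0.0], [-0.0, -0.0, -1.0]]
ft_force: [-1.0, -0.3, -0.1]
grip_width: 0.07
gripper_force: 0.5
```

Emit:
{"op": "jog_arm", "data": {
  "hand": [0.07, 0.07, 0.07, 0.07, 0.07],
  "travel": [
    [0.0025, 0, 0],
    [0.0025, 0, 0],
    [0.002, 0, 0],
    [0.002, 0, 0],
    [0.001, 0, 0]
  ],
  "yaw": [0, 0, 0, 0, 0]
}}

```text
time_s: 4.68
position: [0.5692, -0.0176, 0.0313]
tool_rot: [[1.0, -0.0, -0.0], [-0.0, -1.0, 0.0], [-0.0, -0.0, -1.0]]
ft_force: [-1.8, -0.2, -0.5]
grip_width: 0.07
gripper_force: 0.5
```

Emit:
{"op": "jog_arm", "data": {
  "hand": [0.07, 0.07, 0.07, 0.07, 0.07],
  "travel": [
    [0.001, 0, 0],
    [0.001, 0, 0],
    [0.001, 0, 0],
    [0.001, 0, 0],
    [0, 0, 0]
  ],
  "yaw": [0, 0, 0, 0, 0]
}}

```text
time_s: 5.3
position: [0.5716, -0.0174, 0.0313]
tool_rot: [[1.0, -0.001, -0.004], [-0.001, -1.0, 0.001], [-0.004, -0.001, -1.0]]
ft_force: [-8.0, 1.3, 5.0]
grip_width: 0.0698
gripper_force: 4.4
```

The force rise to 8 N at x=0.5716 shows the box is against the long bar. Now I back off, rise, check joint 6 and the box.

Emit:
{"op": "jog_arm", "data": {
  "hand": [0.07, 0.07, 0.07, 0.07, 0.07],
  "travel": [
    [-0.012, 0, 0],
    [-0.025, 0, 0],
    [-0.025, 0, 0.03],
    [0, -0.03, 0.05],
    [0, -0.05, 0.03]
  ],
  "yaw": [0, 0, 0, 0, 0]
}}

```text
time_s: 5.92
position: [0.5112, -0.0978, 0.1437]
tool_rot: [[1.0, 0.002, 0.003], [0.002, -1.0, -0.001], [0.003, 0.001, -1.0]]
ft_force: [1.5, -0.5, -1.1]
grip_width: 0.07
gripper_force: 0.0
```

Emit:
{"op": "jog_arm", "data": {
  "hand": [0.036, 0.036, 0.036, 0.036, 0.036],
  "travel": [
    [0, -0.035, 0],
    [0, 0, 0],
    [0, 0, 0],
    [0, 0, 0],
    [0, 0, 0]
  ],
  "yaw": [0, 0, 0, 0, 0]
}}

```text
time_s: 6.55
position: [0.5112, -0.1319, 0.1412]
tool_rot: [[1.0, 0.001, -0.0], [0.001, -1.0, 0.0], [-0.0, -0.0, -1.0]]
ft_force: [0.1, -0.7, 0.5]
grip_width: 0.0363
gripper_force: 0.0
```

```bash
python3 - <<'E'
from h import *
im=env.get_image("top"); print(box(im)); print(env.observe()['q'],env.observe()['position'],env.observe()['grip_width'])
a=cv2.resize(im[110:230,250:440,::-1],(400,260)); b=cv2.resize(env.get_image("scene")[150:290,280:480,::-1],(400,260)); cv2.imwrite("pics/t3.png",np.hstack([a,b]))
E
```

```text
(array([ 0.62364801, -0.02567644]), array([119.85739136,  81.63292694]), np.float32(-0.027285933))
[-2.73380668e+01  2.56597966e+01  8.74618491e+01  2.70496465e-03
  6.68884501e+01  6.26144666e+01] [ 0.5111897  -0.13198988  0.14125169] 0.03588990234918078
```

View pics/t3.png

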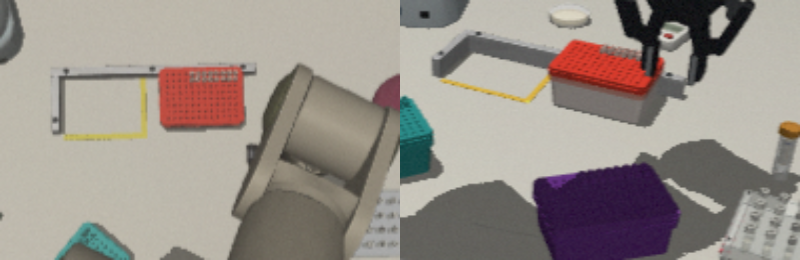

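The box is flush with the long bar at (0.624,-0.026), with its -y face near y=-0.087. Joint 6 has room for +90 degrees. I turn so the finger line lies along x, then go down on the -y side.

Emit:
{"op": "jog_arm", "data": {
  "hand": [0.036, 0.036, 0.036, 0.036, 0.036],
  "travel": [
    [0.011, 0, 0],
    [0.011, 0, 0],
    [0.011, 0, 0],
    [0.011, 0, 0],
    [0.011, 0, 0]
  ],
  "yaw": [0.157, 0.157, 0.157, 0.157, 0.157]
}}

```text
time_s: 7.28
position: [0.5665, -0.1324, 0.1412]
tool_rot: [[0.704, 0.711, -0.0], [0.711, -0.704, 0.0], [-0.0, -0.0, -1.0]]
ft_force: [0.4, 0.5, 0.7]
grip_width: 0.0358
gripper_force: 0.0
```

Emit:
{"op": "jog_arm", "data": {
  "hand": [0.036, 0.036, 0.036, 0.036, 0.036],
  "travel": [
    [0.011, 0, 0],
    [0.011, 0, 0],
    [0.011, 0, 0],
    [0.011, 0, 0],
    [0.011, 0, 0]
  ],
  "yaw": [0.157, 0.157, 0.157, 0.157, 0.157]
}}

```text
time_s: 7.9
position: [0.6215, -0.1323, 0.1412]
tool_rot: [[-0.005, 1.0, -0.0], [1.0, 0.005, 0.0], [0.0, -0.0, -1.0]]
ft_force: [-1.0, 0.8, 0.2]
grip_width: 0.0358
gripper_force: 0.0
```

Emit:
{"op": "jog_arm", "data": {
  "hand": [0.036, 0.036, 0.036, 0.036, 0.036],
  "travel": [
    [0, 0, -0.03],
    [0, 0, -0.03],
    [0, 0, -0.025],
    [0, 0, -0.018],
    [0, 0, -0.006]
  ],
  "yaw": [0, 0, 0, 0, 0]
}}

```text
time_s: 8.52
position: [0.6209, -0.1325, 0.0314]
tool_rot: [[0.001, 1.0, -0.001], [1.0, -0.001, 0.0], [0.0, -0.001, -1.0]]
ft_force: [0.3, 0.4, 1.0]
grip_width: 0.0361
gripper_force: 0.0
```

Emit:
{"op": "jog_arm", "data": {
  "hand": [0.036, 0.036, 0.036, 0.036, 0.036],
  "travel": [
    [0, 0.009, 0],
    [0, 0.009, 0],
    [0, 0.008, 0],
    [0, 0.007, 0],
    [0, 0.007, 0]
  ],
  "yaw": [0, 0, 0, 0, 0]
}}

```text
time_s: 9.15
position: [0.6213, -0.0923, 0.0326]
tool_rot: [[0.001, 1.0, 0.001], [1.0, -0.001, -0.001], [-0.001, 0.001, -1.0]]
ft_force: [0.2, -1.4, 0.7]
grip_width: 0.0364
gripper_force: 0.0
```

Emit:
{"op": "jog_arm", "data": {
  "hand": [0.036, 0.036, 0.036, 0.036, 0.036],
  "travel": [
    [0, 0.008, 0],
    [0, 0.008, 0],
    [0, 0.008, 0],
    [0, 0.008, 0],
    [0, 0.008, 0]
  ],
  "yaw": [0, 0, 0, 0, 0]
}}

```text
time_s: 9.78
position: [0.6212, -0.0521, 0.0324]
tool_rot: [[0.001, 1.0, 0.0], [1.0, -0.001, -0.0], [-0.0, 0.0, -1.0]]
ft_force: [-0.1, -1.3, 1.1]
grip_width: 0.0359
gripper_force: 0.0
```

Emit:
{"op": "jog_arm", "data": {
  "hand": [0.036, 0.036, 0.036, 0.036, 0.036],
  "travel": [
    [0, 0.008, 0],
    [0, 0.008, 0],
    [0, 0.008, 0],
    [0, 0.008, 0],
    [0, 0.008, 0]
  ],
  "yaw": [0, 0, 0, 0, 0]
}}

```text
time_s: 10.4
position: [0.6212, -0.0121, 0.0323]
tool_rot: [[0.001, 1.0, 0.0], [1.0, -0.001, 0.0], [0.0, 0.0, -1.0]]
ft_force: [0.5, -0.9, 1.6]
grip_width: 0.0362
gripper_force: 0.0
```

```bash
python3 - <<'E'
from h import *
im=env.get_image("top"); print(box(im))
a=cv2.resize(im[110:230,250:440,::-1],(400,260)); b=cv2.resize(env.get_image("scene")[150:290,280:480,::-1],(400,260)); cv2.imwrite("pics/t4.png",np.hstack([a,b]))
E
```

```text
(array([0.62363696, 0.08791346]), array([64.74762726, 81.52707672]), np.float32(1.5434946))
```

View pics/t4.png

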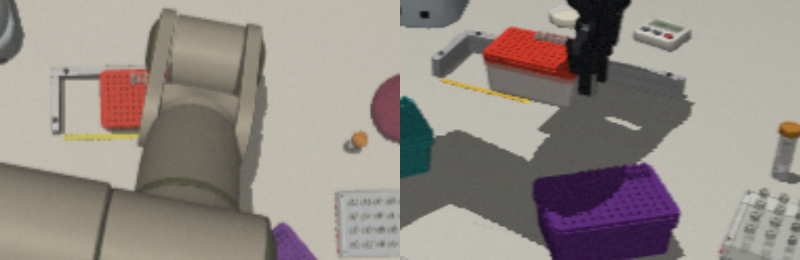

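The box slides along the bar still aligned. Its leading end is at y≈0.120, so about 62 mm remain.

Emit:
{"op": "jog_arm", "data": {
  "hand": [0.036, 0.036, 0.036, 0.036, 0.036],
  "travel": [
    [0, 0.008, 0],
    [0, 0.008, 0],
    [0, 0.008, 0],
    [0, 0.008, 0],
    [0, 0.008, 0]
  ],
  "yaw": [0, 0, 0, 0, 0]
}}

```text
time_s: 11.12
position: [0.6211, 0.028, 0.0323]
tool_rot: [[0.001, 1.0, -0.0], [1.0, -0.001, 0.0], [0.0, -0.0, -1.0]]
ft_force: [0.5, 0.1, -0.2]
grip_width: 0.0362
gripper_force: 0.0
```

Emit:
{"op": "jog_arm", "data": {
  "hand": [0.036, 0.036, 0.036, 0.036, 0.036],
  "travel": [
    [0, 0.005, 0],
    [0, 0.004, 0],
    [0, 0.003, 0],
    [0, 0.003, 0],
    [0, 0.002, 0]
  ],
  "yaw": [0, 0, 0, 0, 0]
}}

```text
time_s: 11.75
position: [0.6212, 0.0445, 0.0323]
tool_rot: [[0.001, 1.0, -0.0], [1.0, -0.001, -0.0], [-0.0, -0.0, -1.0]]
ft_force: [0.4, 0.1, 0.2]
grip_width: 0.0359
gripper_force: 0.0
```

Emit:
{"op": "jog_arm", "data": {
  "hand": [0.036, 0.036, 0.036, 0.036, 0.036],
  "travel": [
    [0, 0.001, 0],
    [0, 0.001, 0],
    [0, 0.001, 0],
    [0, 0.001, 0],
    [0, 0.001, 0]
  ],
  "yaw": [0, 0, 0, 0, 0]
}}

```text
time_s: 12.38
position: [0.6212, 0.0494, 0.0323]
tool_rot: [[0.001, 1.0, -0.0], [1.0, -0.001, 0.0], [0.0, -0.0, -1.0]]
ft_force: [0.6, -1.1, 0.1]
grip_width: 0.0361
gripper_force: 0.0
```

Emit:
{"op": "jog_arm", "data": {
  "hand": [0.036, 0.036, 0.036, 0.036, 0.036],
  "travel": [
    [0, 0.001, 0],
    [0, 0.001, 0],
    [0, 0.001, 0],
    [0, 0.001, 0],
    [0, 0, 0]
  ],
  "yaw": [0, 0, 0, 0, 0]
}}

```text
time_s: 13.0
position: [0.621, 0.0507, 0.0327]
tool_rot: [[0.002, 1.0, -0.001], [1.0, -0.002, -0.004], [-0.004, -0.001, -1.0]]
ft_force: [-3.3, -15.2, 4.3]
grip_width: 0.0362
gripper_force: 0.0
```

15 N against the short bar at TCP y=0.0507, as predicted. I back off and look.

Emit:
{"op": "jog_arm", "data": {
  "hand": [0.036, 0.036, 0.036, 0.036, 0.036],
  "travel": [
    [0, -0.012, 0],
    [0, -0.03, 0],
    [0, -0.03, 0.04],
    [0, -0.04, 0.05],
    [0, -0.05, 0.02]
  ],
  "yaw": [0, 0, 0, 0, 0]
}}

```text
time_s: 13.62
position: [0.6219, -0.1086, 0.1442]
tool_rot: [[-0.0, 1.0, 0.004], [1.0, 0.0, -0.001], [-0.001, 0.004, -1.0]]
ft_force: [0.3, 0.1, -0.6]
grip_width: 0.0364
gripper_force: 0.0
```

```bash
python3 - <<'E'
from h import *
im=env.get_image("top"); print(box(im)); print(env.observe()['position'])
a=cv2.resize(im[120:190,265:345,::-1],(400,350),interpolation=cv2.INTER_CUBIC); b=cv2.resize(env.get_image("scene")[140:240,270:385,::-1],(400,350),interpolation=cv2.INTER_CUBIC); cv2.imwrite("pics/t5.png",np.hstack([a,b]))
E
```

```text
(array([0.62241461, 0.12331741]), array([ 83.10295868, 123.01856995]), np.float32(0.004721403))
[ 0.62243216 -0.11512534  0.14577377]
```

View pics/t5.png

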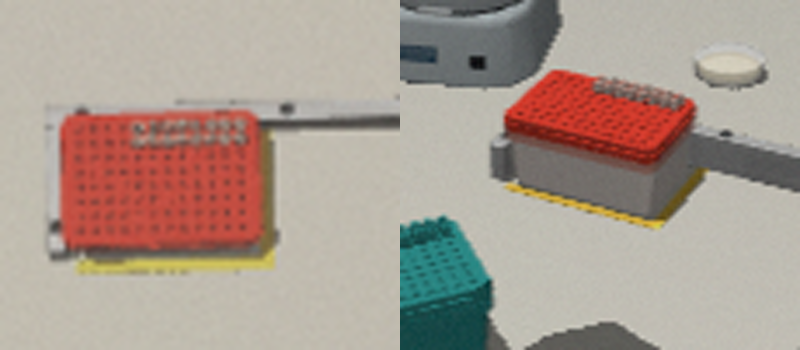

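Box at (0.622,0.123), yaw 0.005 rad, inside the tape and against both bars as far as the pixels show. With plenty of time left, I add a gentle two-finger seating push in +x to make sure the long side is flush.

Emit:
{"op": "jog_arm", "data": {
  "hand": [0.06, 0.06, 0.06, 0.06, 0.06],
  "travel": [
    [-0.0165, 0.024, 0],
    [-0.0165, 0.024, 0],
    [-0.0165, 0.024, 0],
    [-0.0165, 0.024, 0],
    [-0.0165, 0.024, 0]
  ],
  "yaw": [-0.157, -0.157, -0.157, -0.157, -0.157]
}}

```text
time_s: 14.35
position: [0.5377, 0.0137, 0.1406]
tool_rot: [[0.711, 0.703, -0.001], [0.703, -0.711, 0.001], [0.0, -0.001, -1.0]]
ft_force: [0.3, 0.2, -0.8]
grip_width: 0.0603
gripper_force: 0.0
```

Emit:
{"op": "jog_arm", "data": {
  "hand": [0.06, 0.06, 0.06, 0.06, 0.06],
  "travel": [
    [0, 0.024, 0],
    [0, 0.024, 0],
    [0, 0.024, 0],
    [0, 0.024, 0],
    [0, 0.02, 0]
  ],
  "yaw": [-0.157, -0.157, -0.157, -0.157, -0.157]
}}

```text
time_s: 14.98
position: [0.5381, 0.1298, 0.1406]
tool_rot: [[1.0, -0.005, -0.001], [-0.005, -1.0, 0.001], [-0.001, -0.001, -1.0]]
ft_force: [-0.5, -0.6, 0.0]
grip_width: 0.0601
gripper_force: 0.0
```

Emit:
{"op": "jog_arm", "data": {
  "hand": [0.06, 0.06, 0.06, 0.06, 0.06],
  "travel": [
    [0, 0, -0.03],
    [0, 0, -0.03],
    [0, 0, -0.03],
    [0, 0, -0.018],
    [0, 0, -0.004]
  ],
  "yaw": [0, 0, 0, 0, 0]
}}

```text
time_s: 15.6
position: [0.5378, 0.1288, 0.0278]
tool_rot: [[1.0, 0.0, -0.003], [0.0, -1.0, 0.0], [-0.003, -0.0, -1.0]]
ft_force: [-0.6, 0.7, 0.8]
grip_width: 0.0602
gripper_force: 0.0
```

Emit:
{"op": "jog_arm", "data": {
  "hand": [0.06, 0.06, 0.06, 0.06, 0.06],
  "travel": [
    [0.01, -0.006, 0],
    [0.01, 0, 0],
    [0.006, 0, 0],
    [0.003, 0, 0],
    [0.0015, 0, 0]
  ],
  "yaw": [0, 0, 0, 0, 0]
}}

```text
time_s: 16.23
position: [0.5692, 0.1224, 0.0292]
tool_rot: [[1.0, -0.0, 0.0], [-0.0, -1.0, 0.0], [0.0, -0.0, -1.0]]
ft_force: [-1.0, -0.4, -0.4]
grip_width: 0.0603
gripper_force: 0.0
```

Emit:
{"op": "jog_arm", "data": {
  "hand": [0.06, 0.06, 0.06, 0.06, 0.06],
  "travel": [
    [0.001, 0, 0],
    [0.001, 0, 0],
    [0.001, 0, 0],
    [0.0005, 0, 0],
    [0, 0, 0]
  ],
  "yaw": [0, 0, 0, 0, 0]
}}

```text
time_s: 16.85
position: [0.5711, 0.1226, 0.0289]
tool_rot: [[1.0, -0.0, -0.004], [-0.0, -1.0, 0.0], [-0.004, -0.0, -1.0]]
ft_force: [-7.7, 1.5, 3.8]
grip_width: 0.0601
gripper_force: 0.0
```

The 7.7 N at x=0.571 matches the earlier flush contact, so the box is seated. I retreat and check.

Emit:
{"op": "jog_arm", "data": {
  "hand": [0.06, 0.06, 0.06, 0.06, 0.06],
  "travel": [
    [-0.01, 0, 0],
    [-0.025, 0, 0],
    [-0.025, 0, 0.03],
    [-0.02, 0, 0.05],
    [0, -0.05, 0.05]
  ],
  "yaw": [0, 0, 0, 0, 0]
}}

```text
time_s: 17.48
position: [0.4912, 0.0793, 0.1549]
tool_rot: [[1.0, 0.004, 0.0], [0.004, -1.0, 0.0], [0.0, -0.0, -1.0]]
ft_force: [1.3, -1.2, -0.2]
grip_width: 0.0598
gripper_force: 0.0
```

Emit:
{"op": "jog_arm", "data": {
  "hand": [0.06, 0.06, 0.06, 0.06, 0.06],
  "travel": [
    [0, -0.05, 0.02],
    [0, -0.05, 0],
    [0, -0.05, 0],
    [0, -0.02, 0],
    [0, 0, 0]
  ],
  "yaw": [0, 0, 0, 0, 0]
}}

```text
time_s: 18.1
position: [0.4924, -0.0929, 0.1733]
tool_rot: [[1.0, -0.003, 0.0], [-0.003, -1.0, -0.0], [0.0, 0.0, -1.0]]
ft_force: [-0.1, 0.7, 0.2]
grip_width: 0.0599
gripper_force: 0.0
```

```bash
python3 - <<'E'
from h import *
im=env.get_image("top"); print(box(im)); print(env.observe()['position'],env.observe()['time_s'])
a=cv2.resize(im[120:190,265:345,::-1],(400,350),interpolation=cv2.INTER_CUBIC); b=cv2.resize(env.get_image("scene")[140:240,270:385,::-1],(400,350),interpolation=cv2.INTER_CUBIC); cv2.imwrite("pics/t6.png",np.hstack([a,b]))
E
```

```text
(array([0.62460846, 0.12337544]), array([123.17551422,  81.52093506]), np.float32(-0.027301192))
[ 0.49239574 -0.09185906  0.17326558] 18.15
```

View pics/t6.png

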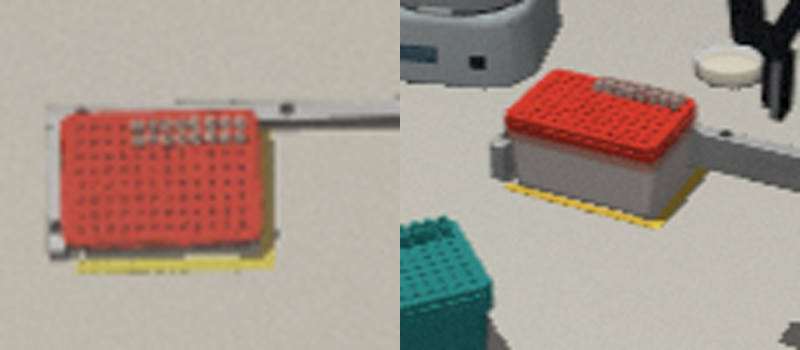

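The box fills the corner inside the tape, touching both bars. The measured centre (0.6246,0.1234) agrees with the contact positions. The -0.027 rad yaw is the fit snapping to pixel rows: the camera is itself turned by that amount, and the fit gave the same value when the box was pressed flush. The fingers are clear.

```bash
python3 -c "
from rig import env
print(env.close_job())"
```

```text
the job is handed in; nothing more can be done
None
```

I pushed the red tip box into the corner stop, flush against the long bar and butting the short bar as far as the images and contact forces show, then released it and handed the job in at about 18 s; no verdict came back.

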